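Stand the slumped books up in the desk rack

TASK

The two outer books in the desk rack have slumped outwards over the low rack ends. With the closed fingertips, gently push each one by the upper part of its outer cover until it stands upright on the rack again, up against the middle books. Do not grip or lift the books, leave the mug, the pot and the tin where they are, and finish clear of everything.

Things in the scene. Friction and masses are not known exactly. Their poses are not given: they have to be found in the camera images.
- rack: Wooden desk book rack, fixed: base board 170 (x) by 330 (y) by 12 mm, three tightly packed middle books that do not move. Origin: centre of the board's underside, on the desk; y along the row (+: left), z up. The middle books' outer faces are upright planes at rack y = +50 and -50 mm, 135 mm deep, centred at rack x = 0; the tallest one's top is 190 mm above the desk.
- end_left: Low wooden end board of the rack on its left (+y) side, fixed: 150 mm (x) by 12 mm (y) by 70 mm tall, its top 82 mm above the desk. Origin: centre of its underside, on the base board, at rack y = +114 to +128 mm.
- end_right: Low wooden end board on the right (-y) side, fixed, same size as the left one; origin: centre of its underside, at rack y = -108 to -122 mm.
- book_left: Thicker brick-brown hardback, loose, 175 mm tall (z), 135 deep (x, spine to -x), 30 thick (y), about 0.35 kg. Origin: centre of its underside; z up the book. Slumped to the left (+y): on its outer lower edge, foot within 3 mm of the middle books, top 0.38-0.65 rad out over the end board. Pushed high on its outer cover it pivots up about its foot; under 0.13 rad from vertical it settles and stays.
- book_right: Thinner dark blue hardback, loose, 165 mm tall (z), 125 deep (x, spine to -x), 24 thick (y), about 0.27 kg. Origin: centre of its underside; z up the book. Slumped to the right (-y): on its outer lower edge, foot within 3 mm of the middle books, top 0.38-0.65 rad out over the end board. Pushed high on its outer cover it pivots up about its foot; under 0.13 rad from vertical it settles and stays.
- mug: White ceramic mug, 84 mm wide without its handle, 90 mm tall, beside the rack. Origin: centre of its underside. Leave alone.
- pen_pot: Empty reddish-brown round pot, 76 mm wide, 100 mm tall, beside the rack. Origin: centre of its underside. Leave alone.
- tin: Flat round aluminium tin, 72 mm wide, 42 mm tall, beside the rack. Origin: centre of its underside. Leave alone.
Not all that is in view belongs to the job. Of the things like the book_left, leave any that is purple; of the rest the larger one is meant.

How it is judged:
By the outcome, as a careful person would: the job done as asked, in the order asked, and still so for the second after the job is handed in, with the robot touching nothing.
It also fails if it takes over 53 s, if anything falls off the work surface, if the arm or the gripper's body presses on something with over 40 N, if the wrist force passes 120 N, or if a joint passes its speed limit or range.

ROBOT

A 6-joint arm with a two-finger parallel gripper is mounted at the origin on the work surface. World frame = base frame: x ahead of the robot, y to its left, z up, the work surface at z = 0. Lengths are in m, angles in rad, forces in N, time in s.
With the tool pointing down it reaches from about 0.25 to 0.725 m from the base axis. Payload 4 kg.
Tool frame: the origin (TCP) lies midway between the tips of the shut fingers; the grasp point (between the pads) lies 19 mm behind it (bot.grip_depth is the distance from the TCP to the grasp point, in m); z points along the fingers, y is the line along which they close (so a half turn about z gives the same grasp; the last joint's range is limited). The gripper opens to 85 mm and grips with 20 to 120 N. Pads are 22 mm wide; open, the fingers measure 114 mm over their backs; the gripper's body (76 mm by 85 mm) begins 54 mm behind the grasp point. The pads swing forward as they close: fully open they stand 13 mm farther back than shut.
Start: joints at [1.287, 0.241, 0.005, 1.335, 0, 1.571], TCP at [0.14, 0.48, 0.231] pointing down, gripper open.
Joint ranges: [-2.72, 2.72], [-1.05, 1.87], [-1.09, 1.28], [-1.99, 2.15], [-1.42, 1.44], [-3.14, 3.14]. Speed limits (rad/s): [2.79, 2.79, 3.14, 3.14, 3.14, 3.14].

INTERFACE

Orientations are given as a unit quaternion [x, y, z, w].
In Python, from workcell import bot gives the robot as it stands.
- The arm moves only by the shell command python3 -m creep 'ROWS'. ROWS is JSON, one flat list of numbers, 5 for each row, row after row: the shift along the world's x, y, z in m, then the turn about the world's z in rad, then the finger opening in m, from 0 to 0.0854. In form: [x, y, z, twist, claw, x, y, z, twist, claw, ...]. A call has 1 to 10 rows; each row is the pose to reach, as a shift and turn from the pose commanded when the call began; what a row does not reach only later rows make up. A row lasts 1/12 s, in which the tool goes at most 41.7 mm and 7.16 degrees, less where a joint would pass 70% of its speed; a pose out of reach is approached as far as the arm can. A call with a gripper value outside its range is refused whole. The fingers move at their own pace and stop on an object; the grip force is fixed at half the most. Time passes only in rows, so rows that repeat a pose let the fingers close. It gives the time, the measured TCP pose, the force, the opening and the grip force at its end, in the units of the state.
- bot.get_obs(): the state, without advancing time (a new reading comes with each control period).
- bot.camera(name): name is "scene" or "top" or "wrist"; returns a dict with "pixels" (480x640x3 uint8, red, green, blue), "camera_matrix" (3x3 intrinsics, pixels), "dist_coeffs" ([k1, k2, p1, p2, k3] as OpenCV has them; the pictures are not rectified), "extrinsics" (4x4, takes a point from world to camera coordinates); the wrist camera has in their place "T_tool_cam" (4x4, takes a point from camera to tool coordinates, whose origin is the TCP and whose axes are the flange's). Camera axes: x right, y down, z forward; pixel columns grow to the right and rows downward; lengths in m; the calibration is good to about 2 mm. A picture is of the moment at which its call begins: read the wrist's pose just before it. There is no depth.
- bot.job_done(): hands the job in; it is judged then, once.
Trained networks look in the newest picture that a camera, given by its name, has taken for a name from the list of things; names that differ only in an ending like _2 or _b are one class to them, and where a whole thing is asked for, a point or a joint stands for the part that bears it (a point fixed in the world has none). Each returns a list of dicts, best first, with "score" (0 to 1); they miss things now and then, are a little off and sometimes report something else, mostly with a low value. They report only what shows in the picture. A call takes as long as a camera call. They do not tell look-alikes from the thing itself.
- bot.look_for(camera, thing): "centre" ([column, row] as shares, 0 to 1, of the picture: columns of its width, rows of its height, amid what is visible of it).
- bot.place_of(camera, thing): "centre" ([column, row] as shares, 0 to 1, of the picture: columns of its width, rows of its height: a listed point, or the origin of a listed thing).
The state is a dict: "clock": time; "joint_pos": joint angles; "joint_vel": joint speeds; "tau": joint torques, N m; "eef_pos": TCP position; "tool_rot": TCP orientation; "ft_force": force on the tool from outside, world axes, zero at the start; "ft_torque": the same for the moment, N m; "grip_width": finger opening in m; "grasp_force": force on a finger pad.
Only numpy, scipy, OpenCV 4.12 (cv2) and the standard library are available. Lean on these libraries where they do the work, as an engineer would, in place of code of your own. Each camera call takes 0.05 s, during which the arm holds its last target. There are 200 camera calls.

## Working session

There is one attempt and no reset: what is moved stays moved. The work goes in short steps, Python scripts to look and compute and a shell command to move; the robot and the scene stay as the last step left them, time stands still between calls to the robot, and variables do not carry over. Pictures are saved under pics/ and viewed, at most 10 in all, crops included, and the job is handed in when it is done.

```bash
mkdir -p pics
cat > h.py <<'E'
import numpy as np, cv2
from workcell import bot
def ray(c,uv):
    K=np.array(c["camera_matrix"]);d=np.array(c["dist_coeffs"],float);E=np.array(c["extrinsics"])
    p=cv2.undistortPoints(np.array([[uv]],float),K,d)[0,0]
    R,t=E[:3,:3],E[:3,3]
    return -R.T@t, R.T@np.array([p[0],p[1],1.])
def at_z(c,uv,z):
    o,d=ray(c,uv); return o+d*(z-o[2])/d[2]
def proj(c,P):
    E=np.array(c["extrinsics"]);r=cv2.Rodrigues(E[:3,:3])[0]
    return cv2.projectPoints(np.array(P,float).reshape(-1,1,3),r,E[:3,3],np.array(c["camera_matrix"]),np.array(c["dist_coeffs"],float))[0][:,0]
E
python3 - <<'E'
from h import *
for n in ["scene","top"]:
    c=bot.camera(n); cv2.imwrite(f"pics/{n}0.png",c["pixels"][:,:,::-1])
    print(n,np.round(ray(c,(320,240)),2).tolist())
    for t in ["rack","end_left","end_right","book_left","book_right","mug","pen_pot","tin"]:
        for r in bot.place_of(n,t)[:3]:
            uv=np.array(r["centre"])*[640,480]
            print(t,round(r["score"],2),uv.round().tolist(),at_z(c,uv,0.012 if t[:2] in("en","bo") else 0).round(3).tolist())
o=bot.get_obs();print(o["clock"],o["eef_pos"],o["tool_rot"],o["ft_force"])
E
```

```text
scene [[1.22, 0.7, 0.69], [-0.57, -0.58, -0.58]]
rack 0.57 [303.0, 227.0] [0.534, -0.04, 0.0]
rack 0.19 [195.0, 173.0] [0.553, -0.404, 0.0]
end_left 0.71 [347.0, 246.0] [0.533, 0.082, 0.012]
book_left 0.87 [302.0, 363.0] [0.807, 0.24, 0.012]
book_left 0.81 [445.0, 227.0] [0.345, 0.182, 0.012]
book_left 0.69 [327.0, 231.0] [0.523, 0.016, 0.012]
mug 0.88 [496.0, 282.0] [0.414, 0.348, 0.0]
pen_pot 0.57 [198.0, 179.0] [0.565, -0.378, 0.0]
tin 0.66 [467.0, 326.0] [0.55, 0.373, 0.0]
tin 0.26 [193.0, 176.0] [0.565, -0.396, 0.0]
top [[0.38, -0.0, 1.47], [0.13, 0.02, -0.99]]
rack 0.62 [180.0, 251.0] [0.554, 0.377, 0.0]
book_left 0.92 [257.0, 339.0] [0.343, 0.185, 0.012]
book_left 0.83 [330.0, 261.0] [0.53, 0.01, 0.012]
book_left 0.75 [239.0, 146.0] [0.816, 0.236, 0.012]
book_right 0.78 [378.0, 254.0] [0.546, -0.106, 0.012]
mug 0.75 [191.0, 306.0] [0.42, 0.346, 0.0]
pen_pot 0.92 [490.0, 244.0] [0.571, -0.379, 0.0]
tin 0.66 [182.0, 253.0] [0.549, 0.374, 0.0]
0.9 [0.14000456 0.47999252 0.23133576] [ 1.41446789e-01  9.89945860e-01  8.71259430e-06 -4.55843268e-06] [-0.38945172 -0.31129055 -0.40897902]
```

View pics/scene0.png

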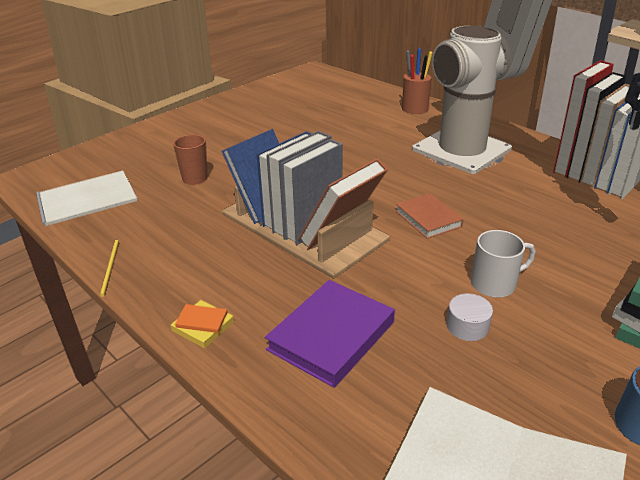

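View pics/top0.png

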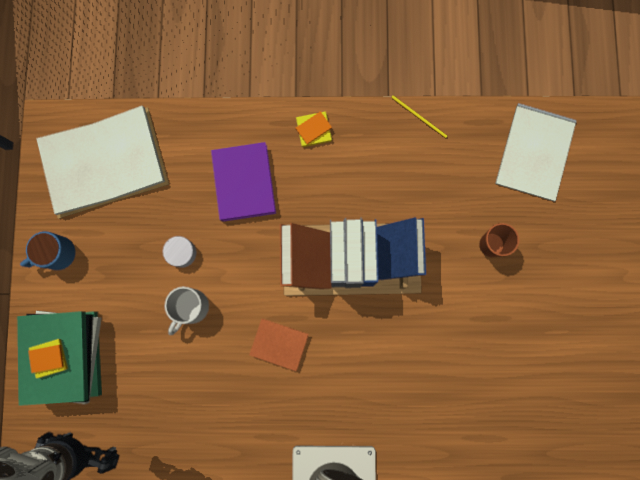

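The scene shows the rack in the middle, with the brown book leaning left at top view (305,256) and the dark blue one leaning right at (402,248). The purple book at (330,330) in the scene view and the small orange-brown one at (430,213) are decoys. The mug, tin and pot stand well to the sides. I'll zoom in to measure the rack's yaw and the leaning edges.

Run:
```python
from h import *
c=bot.camera("top"); im=c["pixels"][:,:,::-1]
cv2.imwrite("pics/topz.png",cv2.resize(im[205:305,270:440],None,fx=4.7,fy=4.7,interpolation=cv2.INTER_CUBIC))
```

```text
(no output)
```

View pics/topz.png

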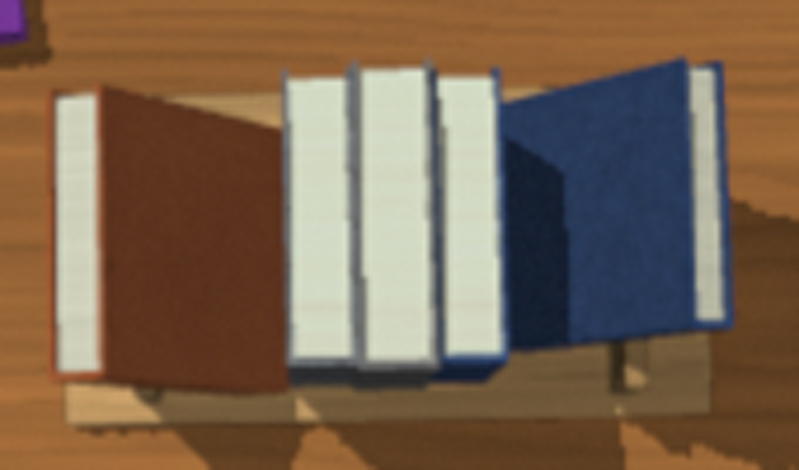

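Crop pixels: the near board edge runs (68,425) to (710,412). The left book's outer top edge runs (52,92) to (56,380), and the right one's (722,63) to (731,327).

Run:
```python
from h import *
from scipy.optimize import brentq
c=bot.camera("top"); f=lambda u,v:(270+u/4.7-.4,205+v/4.7-.4)
a=at_z(c,f(68,425),.012);b=at_z(c,f(710,412),.012)
print(a,b,np.linalg.norm(a-b))
ex=(a-b)[:2]/np.linalg.norm((a-b)[:2]); ey=ex; exx=np.array([ey[1],-ey[0]]); yaw=np.arctan2(-exx[1]*-1,exx[0]); 
O=(a+b)[:2]/2+.085*exx
print("rack",O,"yaw",np.arctan2(exx[1],exx[0]))
for s,L,T,p,q in((1,.175,.03,(52,92),(56,380)),(-1,.165,.024,(722,63),(731,327))):
    def g(th):
        h=.012+L*np.cos(th)
        m=(at_z(c,f(*p),h)+at_z(c,f(*q),h))[:2]/2
        return s*(m-O)@ey-(.0515+T*np.cos(th)+L*np.sin(th))
    th=brentq(g,0.1,1.0);h=.012+L*np.cos(th)
    print(s,"tilt",th,"h",h,at_z(c,f(*p),h),at_z(c,f(*q),h),"upright outer face",O+s*ey*(.05+T))
o=bot.get_obs();print(o["clock"])
```

```text
[0.44726302 0.1200174  0.012     ] [ 0.45436075 -0.20659219  0.012     ] 0.32668669957337715
rack [ 0.53579182 -0.04144065] yaw 0.021728130829057
1 tilt 0.45960093741144786 h 0.1688401781192692 [0.59396761 0.11611187 0.16884018] [0.46089035 0.11274748 0.16884018] upright outer face [0.53405371 0.03854047]
-1 tilt 0.5236993020823182 h 0.15488589746750087 [ 0.60966147 -0.19515071  0.1548859 ] [ 0.48647587 -0.19686563  0.1548859 ] upright outer face [ 0.53739957 -0.11542318]
1.0
```

```bash
python3 -m creep '[0.02,-0.01,0.01,-0.06,0.04,0.05,-0.03,0.02,-0.16,0,0.08,-0.05,0.02,-0.28,0,0.11,-0.08,0.02,-0.40,0,0.14,-0.11,0.02,-0.52,0,0.17,-0.13,0.02,-0.64,0,0.20,-0.15,0.02,-0.76,0,0.23,-0.17,0.02,-0.88,0,0.26,-0.19,0.02,-1.0,0,0.29,-0.21,0.02,-1.12,0]'
```

```text
clock: 1.83
eef_pos: [0.4313, 0.2687, 0.2515]
tool_rot: [0.648, 0.762, 0.0, 0.0]
ft_force: [0.7, 0.2, 0.3]
grip_width: 0.0003
grasp_force: 0.0
```

```bash
python3 -m creep '[0.03,-0.025,0,-0.05,0,0.06,-0.05,0,-0.10,0,0.09,-0.075,0,-0.145,0,0.097,-0.09,-0.02,-0.145,0,0.097,-0.09,-0.05,-0.145,0,0.097,-0.09,-0.08,-0.145,0,0.097,-0.09,-0.10,-0.145,0,0.097,-0.09,-0.108,-0.145,0,0.097,-0.09,-0.108,-0.145,0,0.097,-0.10,-0.108,-0.145,0]'
python3 - <<'E'
from h import *
c=bot.camera("scene"); im=c["pixels"][:,:,::-1]
cv2.imwrite("pics/s1.png",cv2.resize(im[60:300,180:500],None,fx=2.4,fy=2.4))
E
```

```text
clock: 2.67
eef_pos: [0.5274, 0.1713, 0.1439]
tool_rot: [0.698, 0.716, 0.001, -0.0]
ft_force: [0.6, -0.0, 1.0]
grip_width: 0.0002
grasp_force: 0.0
```

View pics/s1.png

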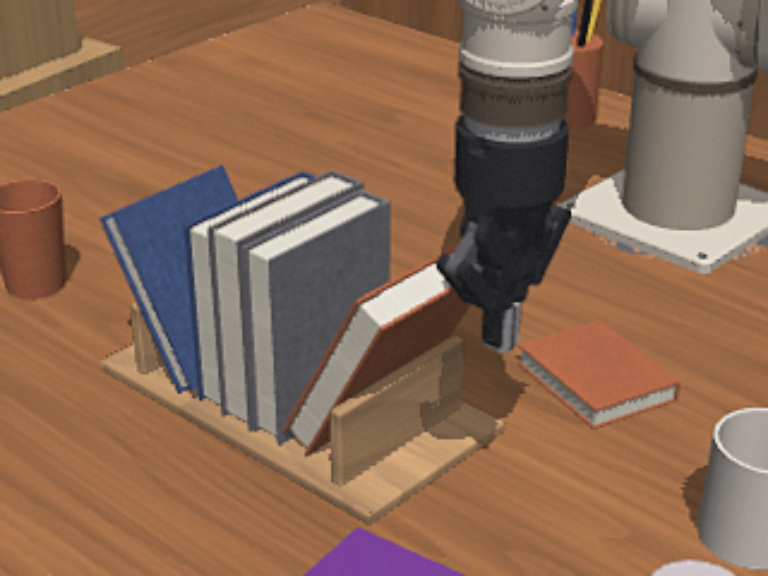

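The closed fingertips are at about (505,340) in the crop, just outside the brown book's upper cover and clear of the end board. I'll approach and start the push.

```bash
python3 -m creep '[0,-0.015,0,0,0,0,-0.03,0,0,0,0,-0.037,0,0,0,0,-0.042,0,0,0,0,-0.047,0,0,0,0,-0.052,0,0,0,0,-0.057,0,0,0,0,-0.062,0,0,0,0,-0.066,0,0,0,0,-0.070,0,0,0]'
```

```text
clock: 3.55
eef_pos: [0.5268, 0.0996, 0.1431]
tool_rot: [0.699, 0.715, -0.0, -0.0]
ft_force: [0.3, 1.0, 0.9]
grip_width: -0.0001
grasp_force: 0.6
```

```bash
python3 -m creep '[0,-0.003,0,0,0,0,-0.007,0,0,0,0,-0.011,0,0,0,0,-0.015,0,0,0,0,-0.019,0,0,0,0,-0.023,0,0,0,0,-0.026,0,0,0,0,-0.029,0,0,0,0,-0.031,0,0,0,0,-0.033,0,0,0]'
```

```text
clock: 4.38
eef_pos: [0.5282, 0.0676, 0.1468]
tool_rot: [0.699, 0.715, 0.002, 0.001]
ft_force: [-4.9, 2.8, 17.4]
grip_width: 0.0002
grasp_force: 2.0
```

An upward force of 17 N has built up, so I'll look before going on.

Run:
```python
from h import *
c=bot.camera("scene"); im=c["pixels"][:,:,::-1]
cv2.imwrite("pics/s2.png",cv2.resize(im[100:260,220:440],None,fx=3.6,fy=3.6))
```

```text
(no output)
```

View pics/s2.png

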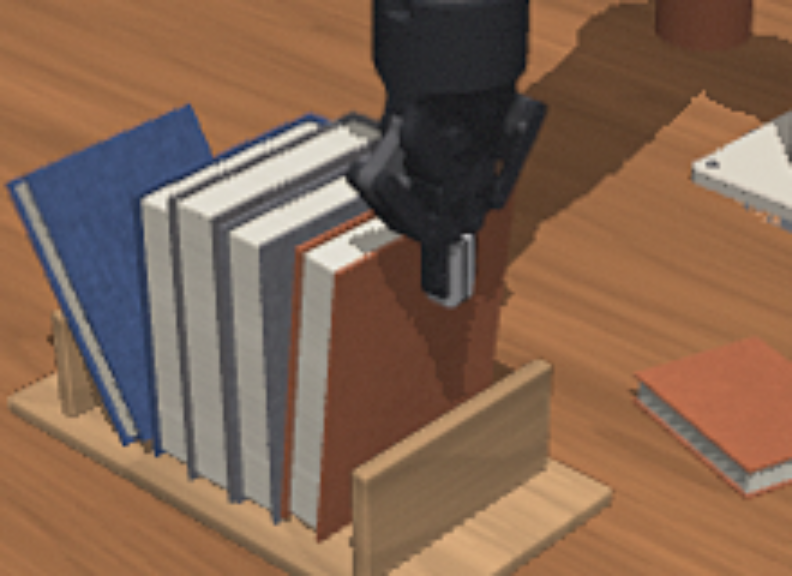

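The book is nearly upright, but its top edge sits under the finger knuckles at about (400,230). I'll rise 20 mm without pulling back, then continue.

```bash
python3 -m creep '[0,0,0.004,0,0,0,0,0.008,0,0,0,0,0.012,0,0,0,0,0.016,0,0,0,0,0.020,0,0,0,0,0.022,0,0,0,0,0.022,0,0]'
```

```text
clock: 5.02
eef_pos: [0.5273, 0.067, 0.1657]
tool_rot: [0.699, 0.715, 0.0, 0.0]
ft_force: [0.1, 0.5, 1.2]
grip_width: -0.0004
grasp_force: 0.0
```

```bash
python3 -m creep '[0,-0.003,0,0,0,0,-0.006,0,0,0,0,-0.008,0,0,0,0,-0.010,0,0,0,0,-0.012,0,0,0,0,-0.013,0,0,0,0,-0.014,0,0,0,0,-0.014,0,0,0]'
```

```text
clock: 5.68
eef_pos: [0.527, 0.0528, 0.1653]
tool_rot: [0.699, 0.715, -0.0, 0.0]
ft_force: [0.7, -0.2, -0.4]
grip_width: 0.0002
grasp_force: 0.0
```

```bash
python3 -m creep '[0,-0.001,0,0,0,0,-0.002,0,0,0,0,-0.003,0,0,0,0,-0.004,0,0,0,0,-0.005,0,0,0,0,-0.005,0,0,0]'
python3 - <<'E'
from h import *
c=bot.camera("scene"); im=c["pixels"][:,:,::-1]
cv2.imwrite("pics/s3.png",cv2.resize(im[100:260,220:440],None,fx=3.6,fy=3.6))
E
```

```text
clock: 6.18
eef_pos: [0.527, 0.0481, 0.1653]
tool_rot: [0.699, 0.715, 0.0, -0.0]
ft_force: [0.8, 0.5, 0.2]
grip_width: -0.0003
grasp_force: 0.4
```

View pics/s3.png

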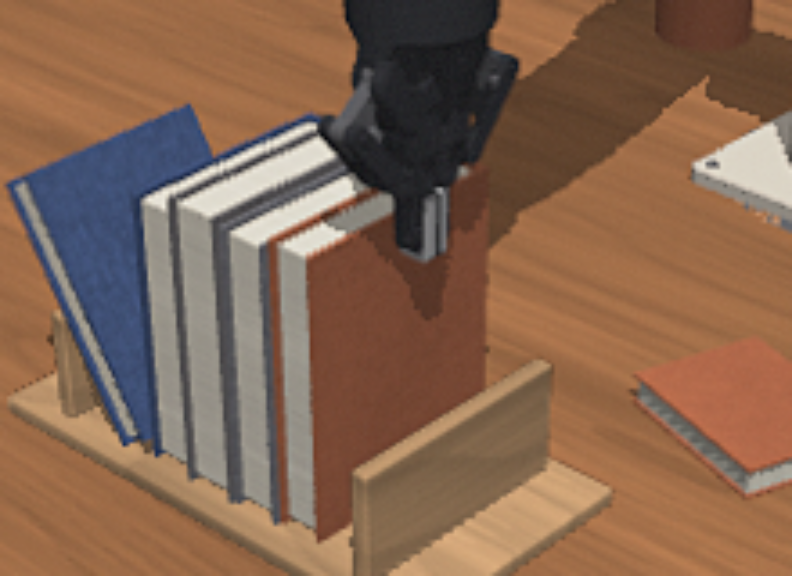

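The brown book now stands upright against the middle books, outer face at about (400,350). Next I'll back off, rise and cross to the right side.

```bash
python3 -m creep '[0,0.010,0,0,0,0,0.025,0.01,0,0,0,0.03,0.04,0,0,0,0.03,0.07,0,0,0,0.02,0.09,0,0,0,-0.01,0.095,0,0,0,-0.04,0.095,0,0,0,-0.07,0.095,0,0,0.005,-0.10,0.095,0,0,0.01,-0.13,0.095,0,0]'
```

```text
clock: 7.07
eef_pos: [0.537, -0.0826, 0.2607]
tool_rot: [0.699, 0.715, 0.0, 0.0]
ft_force: [0.3, 0.4, -0.4]
grip_width: -0.0
grasp_force: 0.0
```

```bash
python3 -m creep '[0,-0.035,0,0,0,0.005,-0.07,0,0,0,0.01,-0.105,0,0,0,0.01,-0.135,0,0,0,0.01,-0.155,0,0,0,0.01,-0.165,-0.01,0,0,0.01,-0.165,-0.04,0,0,0.01,-0.165,-0.07,0,0,0.01,-0.165,-0.10,0,0,0.01,-0.165,-0.115,0,0]'
```

```text
clock: 7.9
eef_pos: [0.5448, -0.2448, 0.1404]
tool_rot: [0.699, 0.715, -0.001, -0.003]
ft_force: [-0.5, 0.1, -0.3]
grip_width: -0.0001
grasp_force: 0.0
```

```bash
python3 -m creep '[0,0.015,-0.002,0,0,0,0.028,-0.002,0,0,0,0.036,-0.002,0,0,0,0.042,-0.002,0,0,0,0.047,-0.001,0,0,0,0.052,0,0,0,0,0.057,0.001,0,0,0,0.062,0.002,0,0,0,0.067,0.003,0,0,0,0.072,0.004,0,0]'
```

```text
clock: 8.73
eef_pos: [0.5469, -0.1745, 0.1494]
tool_rot: [0.699, 0.715, 0.0, -0.0]
ft_force: [-0.5, -0.7, 1.1]
grip_width: 0.0005
grasp_force: 0.4
```

```bash
python3 -m creep '[0,0.004,0.001,0,0,0,0.008,0.002,0,0,0,0.012,0.003,0,0,0,0.016,0.004,0,0,0,0.020,0.005,0,0,0,0.024,0.006,0,0,0,0.028,0.006,0,0,0,0.031,0.006,0,0,0,0.033,0.006,0,0,0,0.034,0.006,0,0]'
```

```text
clock: 9.57
eef_pos: [0.547, -0.1406, 0.1553]
tool_rot: [0.699, 0.715, 0.0, -0.0]
ft_force: [0.0, -0.2, -0.4]
grip_width: -0.0002
grasp_force: 0.0
```

```bash
python3 -m creep '[0,0.003,0,0,0,0,0.006,0,0,0,0,0.009,0,0,0,0,0.011,0,0,0,0,0.013,0,0,0,0,0.015,0,0,0,0,0.016,0,0,0,0,0.016,0,0,0]'
```

```text
clock: 10.23
eef_pos: [0.547, -0.1276, 0.1554]
tool_rot: [0.7, 0.714, -0.002, 0.002]
ft_force: [-0.8, -7.4, -1.2]
grip_width: 0.0002
grasp_force: 3.7
```

```bash
python3 -m creep '[0,-0.01,0,0,0,0,-0.03,0,0,0,0,-0.05,0.01,0,0,0,-0.06,0.04,0,0,0,-0.06,0.07,0,0,0,-0.06,0.10,0,0,-0.03,-0.08,0.12,0,0,-0.06,-0.10,0.12,0,0,-0.09,-0.13,0.12,0,0,-0.12,-0.16,0.12,0,0]'
python3 - <<'E'
from h import *
c=bot.camera("scene"); t=bot.camera("top")
a=cv2.resize(c["pixels"][100:260,220:440,::-1],(400,291)); b=cv2.resize(t["pixels"][205:305,270:440,::-1],(400,291))
cv2.imwrite("pics/s4.png",cv2.resize(np.vstack([a,b]),None,fx=1,fy=1))
E
```

```text
clock: 11.07
eef_pos: [0.4272, -0.2845, 0.2761]
tool_rot: [0.699, 0.716, 0.0, 0.001]
ft_force: [-0.1, -0.2, 0.9]
grip_width: 0.0
grasp_force: 0.0
```

View pics/s4.png

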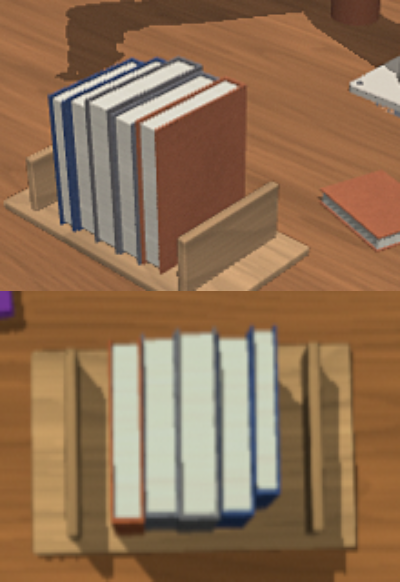

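Both books stand upright and flush with the middle ones: the brown at (125,430) and the blue at (265,410) in the lower view. The arm is clear of everything.

```bash
python3 -c "
from workcell import bot
print(bot.job_done())"
```

```text
the job is handed in; nothing more can be done
None
```

Both slumped books now stand upright against the middle books, the mug, pot and tin were left alone, and I handed the job in at about 11 s with the arm clear; the knuckles did press briefly on top of the brown book mid-push (about 17 N).

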